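Hang a wall lamp's swing arm on its bracket with the hinge pin

ROBOT

A 6-joint arm with a two-finger parallel gripper is mounted at the origin on the work surface. World frame = base frame: x ahead of the robot, y to its left, z up, the work surface at z = 0. Lengths are in m, angles in rad, forces in N, time in s.
With the tool pointing down it reaches from about 0.4 to 0.825 m from the base axis. Payload 7 kg.
Tool frame: the origin (TCP) lies at the centre of the arm's flange, where the gripper is bolted on; the fingertips stand 178 mm ahead of it and the grasp point (between the pads) lies 159 mm ahead of it; z points along the fingers, y is the direction in which the jaws open and shut (so a half turn about z gives the same grasp; the last joint's range is limited). The gripper opens to 88 mm and grips with 3 to 60 N. Pads are 19 mm wide; open, the fingers measure 130 mm over their backs; the gripper's body (78 mm by 193 mm) begins 47 mm behind the grasp point.
Start: joints at [-0.95, 0.359, 0.012, 0, -1.224, -0.288], TCP at [0.22, -0.638, 0.405] pointing down, gripper open.
Joint ranges: [-3.07, 3.07], [-1.43, 2.12], [-1.02, 1.25], [-3.03, 1.67], [-3.05, -0], [-3.03, 3.03]. Speed limits (rad/s): [2.39, 2.39, 3.01, 3.14, 3.14, 3.14].

INTERFACE

Orientations are given as [roll, pitch, yaw] about the fixed x, y, z axes, in that order (R = Rz(yaw) Ry(pitch) Rx(roll)).
In Python, from station import arm gives the robot as it stands.
- The arm moves only by the shell command python3 -m handwheel 'ROWS' [OPENING] [FORCE]. ROWS is JSON, a list of rows, each a list of 4 numbers: the shift along the world's x, y, z in cm, then the turn about the world's z in rad. In form: [[dx, dy, dz, yaw], ...]. A call has 1 to 20 rows; each row shifts and turns the commanded pose from where the row before left it; what a row does not reach is not made up. A row lasts 1/10 s, in which the tool goes at most 50 mm and 8.59 degrees, less where a joint would pass 70% of its speed; a pose out of reach is approached as far as the arm can. A call is refused whole if a number of a shift passes 5 or a number of a turn 0.15, either way. A call with a gripper value outside its range is refused whole. OPENING is the closure, from 0 (fully open) to 1 (shut), set as the call begins (- or left out, the last holds). The fingers move at their own pace and stop on an object; FORCE is the grip in N (left out, the last holds). Time passes only in rows, so rows that do not move let the fingers close. It gives the time, the measured TCP pose, the force and the opening at its end, in the units of the state.
- arm.get_state(): the state, without advancing time (a new reading comes with each control period).
- arm.grab_frame(name): name is "side" or "top"; returns a dict with "image" (384x512x3 uint8, red, green, blue), "depth" (384x512 float32, m along the optical axis (not along the pixel's ray), 0 where there is no reading), "vfov" (degrees; the focal length in pixels is half the picture's height over the tangent of half this angle, whatever the lens; pixels are square), "cx", "cy" (the principal point, pixels), "rvec" (rotation vector, rad) and "tvec" (3), from world to camera coordinates, as OpenCV has them. Camera axes: x right, y down, z forward; pixel columns grow to the right and rows downward; lengths in m; the calibration is good to about 2 mm. A picture is of the moment at which its call begins.
- arm.job_done(): hands the job in, once; it reports no verdict.
The state is a dict: "t": time; "q": joint angles; "qd": joint speeds; "joint_efforts": joint torques, N m; "eef_pos": TCP position; "ee_rot": TCP orientation; "force": force on the tool from outside, world axes, zero at the start; "moment": the same for the moment, N m; "width": finger opening in m.
Only numpy, scipy, OpenCV 4.12 (cv2) and the standard library are available. Lean on these libraries where they do the work, as an engineer would, in place of code of your own. Each camera call takes 0.05 s, during which the arm holds its last target.

TASK

Fit the swing arm of the brass wall lamp to its bracket: slide it along its rests until its eye stops between the bracket's two knuckles, then take the long thumb-headed hinge pin from the wooden block and push it down through upper knuckle, eye and lower knuckle until its collar sits on the upper knuckle. The bracket was screwed on by eye, so feel for its hole, shift the arm sideways to bring its eye into line, and never force anything; leave the two short screws in the block and do not knock the white glass shade.

Things in the scene. Friction and masses are not known exactly. Their poses are not given: they have to be found in the camera images.
- jig: Plywood assembly jig, fixed. Origin at the middle of the underside of its base (340 x 120 x 18 mm); x along the base to its upright board (x 152 to 170 mm, top at z 124), z up. On the board is the lamp's brass bracket: a 90 mm wide plate with two fixed knuckles sticking out of it, one above the other, 24 mm across, vertical 9.4 mm holes on one axis at x 110. All heights z here are above the table.
- slot_mid (a point): Jig point x 110, y 0, z 121 mm: where the hole's mouth on top of the upper knuckle (z 101 to 121) would be, were the bracket in mid-slot. BUT the bracket is screwed tight anywhere along its level slots, so its axis is up to 7 mm off along the jig's y, either way; this is not reported. Over 45 N between any two of bracket, pin and arm spoils the lacquer.
- gap (a point): Jig point x 110, y 0, z 88.5: mid-gap between the knuckles (z 76 to 101), mid-slot as above. The gap ends, towards the board, in the bracket's flat upright web, 40 mm wide: the arm's eye pushed against it with 5 to 10 N is home (eye axis at x 110) at any y. It does not centre the eye sideways; the arm stays where it is left.
- lower_knuckle (a point): Jig point x 110, y 0, z 67: middle of the lower knuckle (z 58 to 76), mid-slot as above. A spring ball in its hole here grips the pin: from here down the pin needs about 4 to 9 N of push, and it does not sink by its own weight. Above it the pin sinks by its own weight wherever the holes are in line.
- rest (a point): Middle of the flat top (z 81.5) of one of two plywood rests across the jig, at x 30 and -75 mm, 12 mm thick, 56 mm wide. They carry the arm's tube level, at the right height for the bracket; cheeks on them (top at z 93.5) leave the tube 11 mm of play to either side of y 0. Between the rests the tube can be gripped from above.
- swingarm: Brass swing arm, 0.3 to 0.42 kg, loose, level on the rests, its eye 25 to 40 mm short of home. Origin on the eye's axis at its lower face; x points from lampholder to eye, z up. Eye 24 mm across, 20 high, vertical hole 10.4 mm. Square tube, 14 x 14 mm, along -x, its axis 10 mm above the origin. Home: origin at x 110, z 78.5 mm in the jig, 2.5 mm of air above and below the eye.
- cup (a point): Top middle of the lampholder at the arm's other end: an upright round brass cup, 34 mm across (40 in its lowest 5 mm), reaching down 51 mm from here (above is only a thin look-only rim), centred 220 mm behind the eye's axis.
- pin: Brass hinge pin, 60 g, upright in one of the block's holes, clearly taller than the two short screws. Origin at the tip, z up its axis. Shank 8 mm thick, 66 long, the last 6 rounding off to a flat 6.4 mm tip. In the block its tip is 10 mm above the table. Seated, the tip is 55 mm above the table. Left in the upper knuckle alone it stands there on the eye, leaning a little.
- collar (a point): Underside of the pin's collar, on its axis, 66 mm above the tip. Collar 18 mm across, 3 thick; above it the knurled thumb head, 15 mm thick, 22 mm high, whose top is 91 mm above the tip. Seated, the collar rests on the upper knuckle.
- block: Wooden block 140 x 50 x 45 mm, fixed. Origin at the middle of its underside; three 9.4 mm holes, 35 mm deep, at x -45, 0 and 45 mm.
- screw_a: One of two short thumb screws standing in the block like the pin: same 8 mm shank, only 40 mm long, 15 mm head 12 mm high; its top is 20 mm above the block's top (the pin's is 56). Origin at the tip. Not for this job.
- screw_b: The other short thumb screw, the same.
- shade: White glass lamp shade, a squat globe 104 mm across and 116 mm high, standing beyond the jig. Origin under its middle. Fragile, to be left alone.
Mind the look-alikes: they are no part of the job. What is shaped like the pin but grey or turquoise is not meant.

How it is judged:
By the outcome, as a careful person would: the job done as asked, in the order asked, and still so for the second after the job is handed in, with the robot touching nothing.
It also fails if it takes over 72 s, if anything falls off the work surface, if the arm or the gripper's body presses on something with over 40 N, if the wrist force passes 120 N, or if a joint passes its speed limit or range.

## Working session

There is one attempt and no reset: what is moved stays moved. The work goes in short steps, Python scripts to look and compute and a shell command to move; the robot and the scene stay as the last step left them, time stands still between calls to the robot, and variables do not carry over. Pictures are saved under pics/ and viewed, and the job is handed in when it is done.

```bash
mkdir -p pics; ls
cat > h.py <<'E'
import numpy as np, cv2, pickle
from station import arm
def grab(n,tag):
    f=arm.grab_frame(n); pickle.dump(f,open(f'{tag}.pkl','wb')); cv2.imwrite(f'pics/{tag}.png',f['image'][:,:,::-1]); return f
def load(tag): return pickle.load(open(f'{tag}.pkl','rb'))
def cam(f):
    H=f['image'].shape[0]; fl=H/2/np.tan(np.radians(f['vfov'])/2)
    R,_=cv2.Rodrigues(np.array(f['rvec'],float)); return fl,R,np.array(f['tvec'],float).ravel()
def px2w(f,u,v,d=None,z=None):
    fl,R,t=cam(f); r=np.array([(u-f['cx'])/fl,(v-f['cy'])/fl,1.])
    o=-R.T@t; w=R.T@r
    if z is not None: return o+w*(z-o[2])/w[2]
    if d is None: d=f['depth'][int(round(v)),int(round(u))]
    return o+w*d
def w2px(f,p):
    fl,R,t=cam(f); c=R@np.array(p,float)+t; return np.array([fl*c[0]/c[2]+f['cx'],fl*c[1]/c[2]+f['cy']])
def crop(f,name,u0,v0,u1,v1,s):
    im=f['image'][v0:v1,u0:u1,::-1]; cv2.imwrite(f'pics/{name}.png',cv2.resize(im,None,fx=s,fy=s,interpolation=cv2.INTER_CUBIC))
E
python3 - <<'E'
from h import *
for n in('side','top'):
    f=grab(n,n+'0'); fl,R,t=cam(f); print(n,f['vfov'],f['cx'],f['cy'],-R.T@t,R[2])
s=arm.get_state(); print(s)
E
```

```text
pics
side 55.01115102279816 254.6771835981854 195.26205400906844 [ 0.21043782 -0.60963646  0.55308424] [ 0.48546587  0.67166554 -0.55963228]
top 57.71629455033411 258.5154727960659 190.1519175877809 [ 0.45956859 -0.08954377  0.85949156] [ 0.17285841 -0.00273703 -0.98494288]
{'t': 0.1, 'q': array([-9.49894428e-01,  3.59305103e-01,  1.11640399e-02, -3.15737009e-04,
       -1.22407082e+00, -2.88098384e-01]), 'qd': array([-0.00175498,  0.0001776 ,  0.00294555,  0.00302125,  0.00079263,
        0.00110724]), 'joint_efforts': array([-9.79486613e-04, -5.84163272e+01,  2.93751347e+01,  7.01542094e+00,
        1.02293550e-02, -6.78629112e-05]), 'eef_pos': array([ 0.2204638 , -0.63780603,  0.40382735]), 'ee_rot': array([ 3.14015109e+00, -1.17643205e-04, -2.80889656e+00]), 'force': array([ 0.4464053 , -0.40189633, -0.754652  ]), 'moment': array([-0.05803824, -0.0347971 ,  0.03980921]), 'width': 0.08792887326503049}
```

View pics/side0.png

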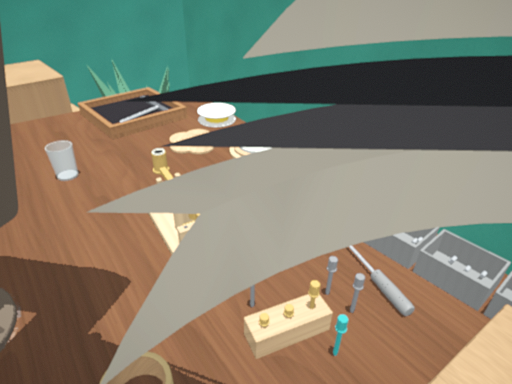

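View pics/top0.png

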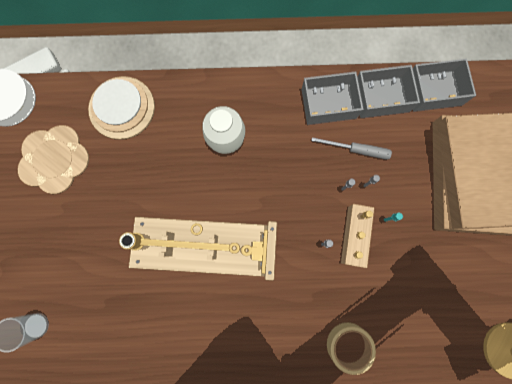

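Run:
```python
from h import *
f=load('top0')
crop(f,'a',115,205,285,285,4.6); crop(f,'b',320,165,410,275,5)
```

```text
(no output)
```

View pics/a.png

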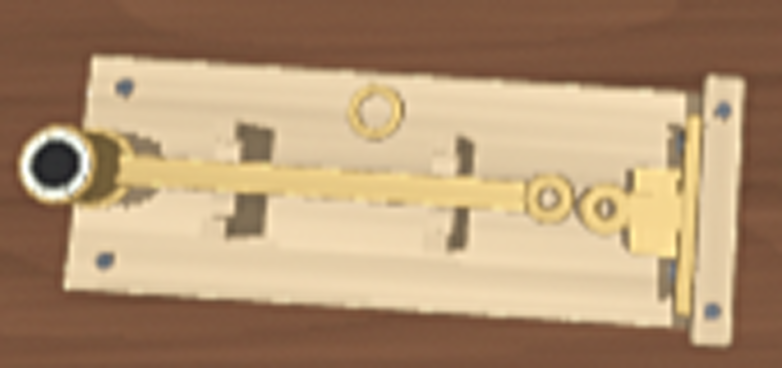

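View pics/b.png

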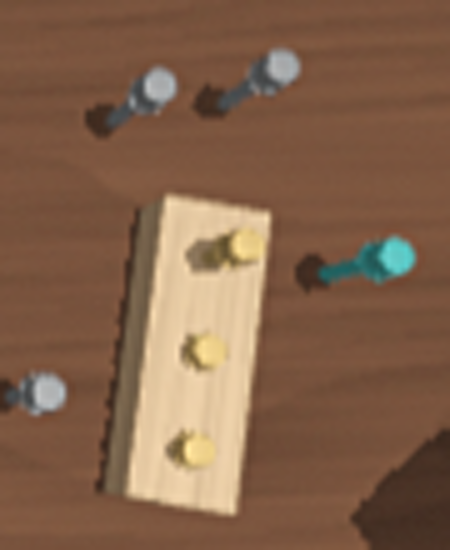

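Run:
```python
from h import *
f=load('top0')
def A(x,y,z): return px2w(f,115+(x+.5)/4.6-.5,205+(y+.5)/4.6-.5,z=z)
def B(x,y,z): return px2w(f,320+(x+.5)/5-.5,165+(y+.5)/5-.5,z=z)
# depth-based checks
for n,p in dict(eye=(531,198),knuck=(588,210),cuprim=(25,165),base=(320,270),board=(715,200),tube=(350,180),web=(655,215)).items():
    u=115+p[0]/4.6;v=205+p[1]/4.6; print(n,px2w(f,u,v).round(4))
bl=[A(92,56,.018),A(65,290,.018)]; br=A(670,326,.018)
tb=[A(710,76,.124),A(743,80,.124),A(729,345,.124),A(692,342,.124)]
print('base left',bl,'\nboard',tb)
ax1=tb[0]-tb[3]; print('y-dir from board',np.degrees(np.arctan2(ax1[1],ax1[0])),np.linalg.norm(ax1))
ax=bl[0]-bl[1];print('y-dir from left',np.degrees(np.arctan2(ax[1],ax[0])),np.linalg.norm(ax))
ax=br-bl[1];print('x-dir bottom edge',np.degrees(np.arctan2(ax[1],ax[0])),np.linalg.norm(ax))
print('board mid out edge x170',(tb[1]+tb[2])/2,'in x152',(tb[0]+tb[3])/2)
print('left mid x-170',(bl[0]+bl[1])/2)
print('eye',A(549,198,.0985),'knuck',A(604,209,.121),'cup rim',A(53,164,.121))
print('pin',B(244,246,.101),'s1',B(207,352,.065),'s2',B(196,451,.065))
for x,y in((164,195),(271,212),(127,494),(237,514)): print(B(x,y,.045))
u=320+244/5;v=165+246/5
print('pin depth',px2w(f,u,v));
```

```text
eye [ 0.4683 -0.0275  0.0974]
knuck [ 0.4619 -0.0551  0.1203]
cuprim [0.4891 0.1973 0.1313]
base [0.4357 0.0887 0.0149]
board [ 0.4647 -0.1129  0.1224]
tube [0.4792 0.0584 0.0929]
web [ 0.4588 -0.0855  0.1184]
base left [array([0.5504896 , 0.20991952, 0.018     ]), array([0.43035179, 0.21982323, 0.018     ])] 
board [array([ 0.52166718, -0.11171562,  0.124     ]), array([ 0.5193997, -0.1267777,  0.124    ]), array([ 0.40160867, -0.11613719,  0.124     ]), array([ 0.40337598, -0.09969128,  0.124     ])]
y-dir from board -5.804199394394884 0.11890076943940042
y-dir from left -4.712592983582595 0.12054533390967843
x-dir bottom edge -94.94337423938937 0.31114769434417594
board mid out edge x170 [ 0.46050419 -0.12145745  0.124     ] in x152 [ 0.46252158 -0.10570345  0.124     ]
left mid x-170 [0.49042069 0.21487138 0.018     ]
eye [ 0.46887146 -0.03515004  0.0985    ] knuck [ 0.46295323 -0.06165034  0.121     ] cup rim [0.49039225 0.18945492 0.121     ]
pin [ 0.53335545 -0.32990356  0.101     ] s1 [ 0.48930801 -0.3205919   0.065     ] s2 [ 0.44548117 -0.31217185  0.065     ]
[ 0.56395249 -0.31199609  0.045     ]
[ 0.55445128 -0.36166686  0.045     ]
[ 0.42671666 -0.28472339  0.045     ]
[ 0.41635952 -0.33426389  0.045     ]
pin depth [ 0.5326139  -0.33122447  0.09935921]
```

```bash
python3 -m handwheel '[[1.44,3.92,0,0.0638],[1.44,3.92,0,0.0638],[1.44,3.92,0,0.0638],[1.44,3.92,0,0.0638],[1.44,3.92,0,0.0638],[1.44,3.92,0,0.0638],[1.44,3.92,0,0.0638],[1.44,3.92,0,0.0638],[1.44,3.92,0,0.0638],[1.44,3.92,0,0.0638],[1.44,3.92,0,0.0638],[1.44,3.92,0,0.0638],[1.44,3.92,0,0.0638],[1.44,3.92,0,0.0638],[1.44,3.92,0,0.0638],[1.44,3.92,0,0.0638],[1.44,3.92,0,0.0638],[1.44,3.92,0,0.0638],[0,0,0,0]]' 0.5 20
python3 - <<'E'
from h import *
grab('side','side1');grab('top','top1'); s=arm.get_state(); print(s['eef_pos'],s['ee_rot'],s['force'],s['width'])
E
```

```text
t: 2.0
eef_pos: [0.4811, 0.0713, 0.4042]
ee_rot: [3.142, -0.0, -1.655]
force: [-0.6, -0.8, 0.3]
width: 0.0436
[0.47967198 0.0685043  0.40401388] [ 3.14024019e+00 -7.33055397e-04 -1.65893882e+00] [-0.5172239  -0.12424627 -0.39547107] 0.04409201763405097
```

View pics/side1.png

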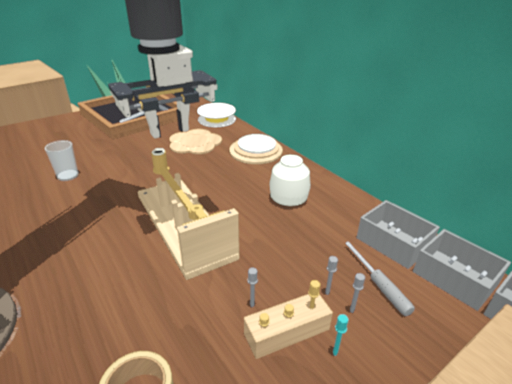

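View pics/top1.png

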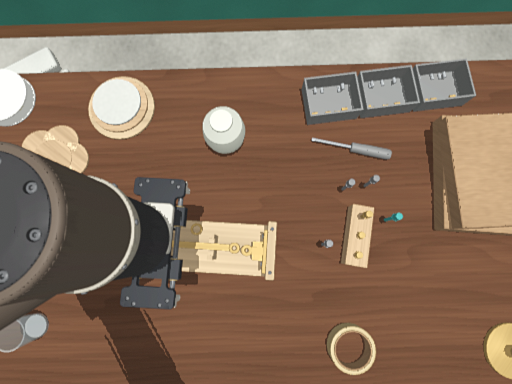

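Run:
```python
from h import *
f=load('side1')
crop(f,'c',130,140,250,280,4); crop(f,'d',235,250,365,360,5)
```

```text
(no output)
```

View pics/c.png

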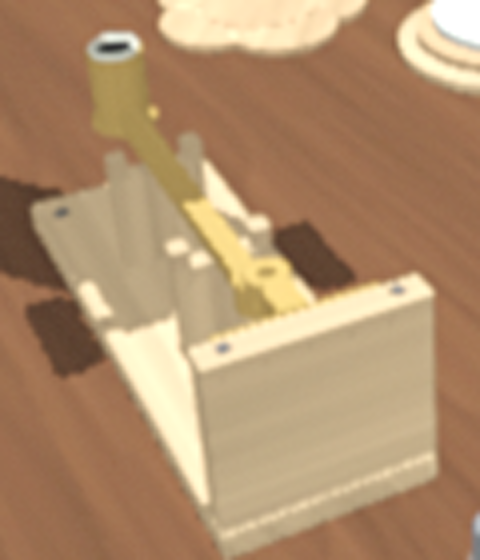

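View pics/d.png

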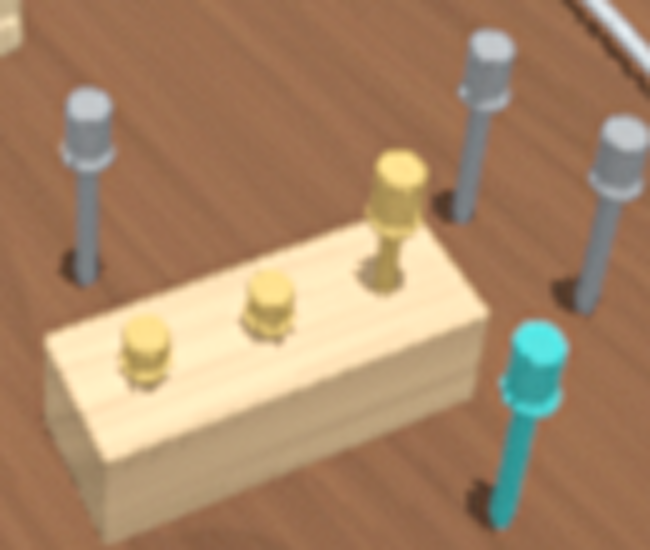

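Run:
```python
from h import *
f=load('side1')
C=lambda x,y,z: px2w(f,130+(x+.5)/4-.5,140+(y+.5)/4-.5,z=z)
D=lambda x,y,z: px2w(f,235+(x+.5)/5-.5,250+(y+.5)/5-.5,z=z)
print('knuck',C(267,271,.121),'pin',D(402,167,.101))
q=[C(190,358,.124),C(208,372,.124),C(432,294,.124),C(415,275,.124)]
print(q, 'outer mid',(q[1]+q[2])/2)
print('cup',C(116,46,.131))
```

```text
knuck [ 0.46454767 -0.06055298  0.121     ] pin [ 0.53592615 -0.32995322  0.101     ]
[array([ 0.40206145, -0.10462364,  0.124     ]), array([ 0.40438224, -0.11827076,  0.124     ]), array([ 0.51953838, -0.12639044,  0.124     ]), array([ 0.52119386, -0.10856833,  0.124     ])] outer mid [ 0.46196031 -0.1223306   0.124     ]
cup [0.49370242 0.18981231 0.131     ]
```

```bash
python3 -m handwheel '[[0,0,-3,0],[0,0,-3,0],[0,0,-3,0],[0,0,-3,0],[0,0,-1.5,0],[0,0,-1,0],[0,0,-0.8,0],[0,0,0,0],[0,0,0,0]]' 0.5 20
python3 - <<'E'
from h import *
grab('side','side2'); s=arm.get_state(); print(s['eef_pos'],s['ee_rot'],s['force'],s['width'])
crop(load('side2'),'e',110,60,260,280,2.7)
E
```

```text
t: 3.0
eef_pos: [0.4799, 0.0676, 0.2523]
ee_rot: [-3.141, 0.0, -1.661]
force: [-0.5, -0.3, -0.2]
width: 0.044
[0.47998149 0.06769315 0.25244864] [-3.14041341e+00  6.70277182e-04 -1.66041431e+00] [0.22696359 0.33537432 0.73969444] 0.043726898409543156
```

View pics/e.png

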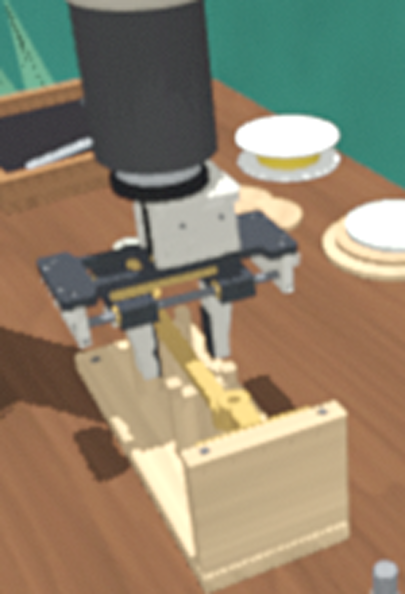

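Fingers straddle the tube (crop ~(185,345)). Close on it.

```bash
python3 -m handwheel '[[0,0,0,0],[0,0,0,0],[0,0,0,0],[0,0,0,0],[0,0,0,0]]' 1 15
```

```text
t: 3.55
eef_pos: [0.4796, 0.0677, 0.2518]
ee_rot: [3.141, -0.0, -1.661]
force: [-1.8, 0.2, 1.5]
width: 0.014
```

```bash
python3 -m handwheel '[[-0.06,-0.22,0,0],[-0.06,-0.22,0,0],[-0.06,-0.22,0,0],[-0.06,-0.22,0,0],[-0.06,-0.22,0,0],[-0.06,-0.22,0,0],[-0.05,-0.22,0,0],[-0.05,-0.22,0,0],[0,0,0,0],[0,0,0,0]]'
python3 - <<'E'
from h import *
f=grab('top','top3'); s=arm.get_state(); print(s['eef_pos'],s['ee_rot'],s['force'],s['width'])
crop(f,'f',170,205,285,285,7)
f=grab('side','side3');crop(f,'g',130,150,250,260,5)
E
```

```text
t: 4.55
eef_pos: [0.4751, 0.0498, 0.2518]
ee_rot: [3.142, -0.0, -1.66]
force: [1.1, -1.1, 3.0]
width: 0.014
[0.4751065  0.04982162 0.25174174] [ 3.14152984e+00 -4.89456940e-04 -1.66033641e+00] [ 1.51476904 -1.39807625  2.00580793] 0.013968394845164508
```

View pics/f.png

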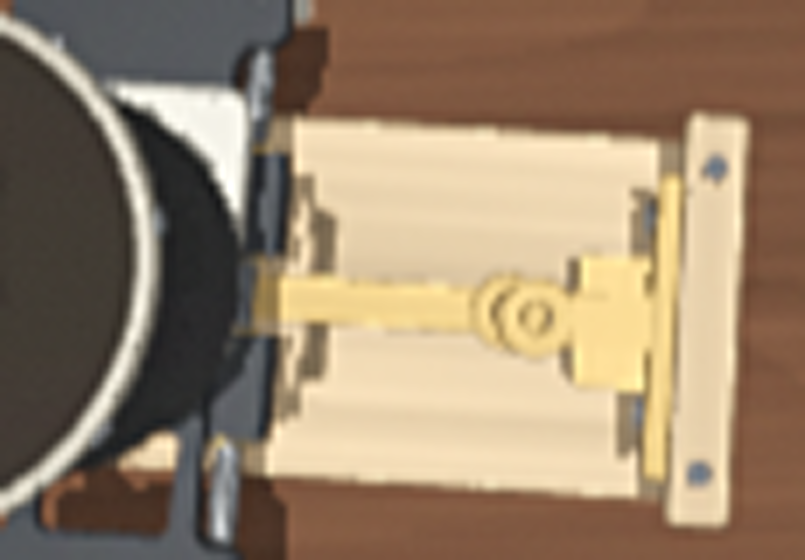

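View pics/g.png

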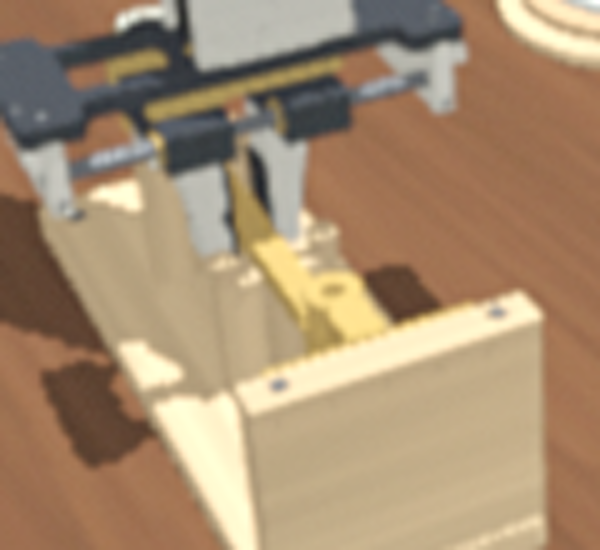

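Run:
```python
from h import *
f=load('top3')
A=lambda x,y,z: px2w(f,170+(x+.5)/7-.5,205+(y+.5)/7-.5,z=z)
ex=np.array([-.0886,-.9961]);ey=np.array([.9961,-.0886])
k=A(536,315,.121)
for p in((510,311),(512,313),(514,315)):
    d=(k-A(*p,.0985))[:2]; print(d@ex,d@ey)
print(k, (A(690,115,.124)+A(669,525,.124))/2,(A(748,117,.124)+A(727,527,.124))/2)
# tube edges
for x in (340,440): print(x)
```

```text
0.008910249137852613 -0.0007876826071582439
0.008254638876812862 -0.0002192896582829647
0.0075992142372483295 0.0003489423627606763
[ 0.46391145 -0.0621521   0.121     ] [ 0.46206843 -0.10493232  0.124     ] [ 0.46099039 -0.12214109  0.124     ]
340
440
```

```bash
python3 -m handwheel '[[-0.02,-0.2,0,0],[-0.02,-0.2,0,0],[-0.01,-0.15,0,0],[-0.01,-0.1,0,0],[0,0,0,0],[0,0,0,0]]'
python3 -m handwheel '[[-0.005,-0.05,0,0],[-0.005,-0.05,0,0],[0,0,0,0],[0,0,0,0]]'
python3 -m handwheel '[[-0.005,-0.05,0,0],[0,-0.05,0,0],[0,0,0,0],[0,0,0,0]]'
```

```text
t: 5.25
eef_pos: [0.4746, 0.0435, 0.2518]
ee_rot: [-3.141, 0.0, -1.66]
force: [1.4, 3.6, 4.0]
width: 0.0139
t: 5.65
eef_pos: [0.4745, 0.0426, 0.2517]
ee_rot: [-3.141, 0.0, -1.66]
force: [0.8, 5.4, 3.8]
width: 0.014
t: 6.05
eef_pos: [0.4744, 0.0416, 0.2517]
ee_rot: [-3.141, 0.0, -1.66]
force: [0.1, 5.3, 4.1]
width: 0.0137
```

```bash
python3 -m handwheel '[[-0.005,-0.05,0,0],[0,0,0,0],[0,0,0,0]]'
python3 -m handwheel '[[-0.005,-0.05,0,0],[0,0,0,0],[0,0,0,0]]'
python3 - <<'E'
from h import *
f=grab('top','top4'); s=arm.get_state(); print(s['eef_pos'],s['ee_rot'],s['force'],s['moment'])
crop(f,'h',170,205,285,285,7)
E
```

```text
t: 6.35
eef_pos: [0.4744, 0.0411, 0.2517]
ee_rot: [-3.141, 0.0, -1.66]
force: [0.4, 4.3, 4.7]
width: 0.0143
t: 6.65
eef_pos: [0.4743, 0.0406, 0.2517]
ee_rot: [-3.141, 0.0, -1.66]
force: [0.3, 5.5, 4.3]
width: 0.0141
[0.47433028 0.04062339 0.25173731] [-3.14134948e+00  1.15907111e-04 -1.66028463e+00] [0.61028971 4.7834642  5.08523659] [ 1.85965234 -0.13391692  0.01101232]
```

View pics/h.png

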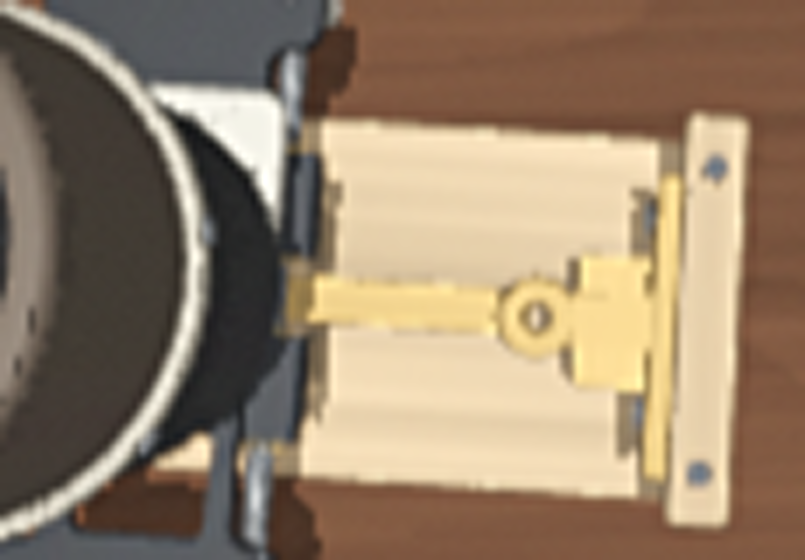

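```bash
python3 -m handwheel '[[0,0,0,0],[0,0,0,0],[0,-0.03,0,0],[0,0,0,0],[0,0,0,0]]' 1 30
python3 -m handwheel '[[-0.005,-0.03,0,0],[0,0,0,0],[0,0,0,0]]'
```

```text
t: 7.2
eef_pos: [0.4743, 0.0403, 0.2517]
ee_rot: [-3.141, 0.0, -1.66]
force: [-0.6, 5.5, 3.6]
width: 0.0136
t: 7.5
eef_pos: [0.4743, 0.04, 0.2518]
ee_rot: [-3.141, 0.0, -1.66]
force: [0.4, 5.2, 4.8]
width: 0.0134
```

```bash
python3 -m handwheel '[[0,-0.05,0,0],[0,0,0,0],[-0.005,-0.05,0,0],[0,0,0,0],[0,0,0,0]]'
python3 - <<'E'
from h import *
f=grab('top','top5'); s=arm.get_state(); print(s['eef_pos'],s['force'],s['moment'],s['joint_efforts'])
crop(f,'i',225,235,270,270,14)
crop(load('top4'),'i0',225,235,270,270,14)
crop(load('top3'),'i00',225,235,270,270,14)
cv2.imwrite('pics/j.png',np.vstack([cv2.imread(f'pics/{n}.png')[60:400] for n in('i0','i')]))
E
```

```text
t: 8.0
eef_pos: [0.4742, 0.0396, 0.2517]
ee_rot: [-3.141, 0.001, -1.66]
force: [-1.1, 10.1, 3.6]
width: 0.0138
[0.47425034 0.03965625 0.25175731] [-1.26125766 10.15769821  3.33406961] [3.69421736 0.5939089  0.05577165] [-4.96619672e+00 -3.50089896e+01  1.72370982e+01  6.35896504e+00
 -1.37419347e+00 -1.31408695e-03]
```

View pics/j.png

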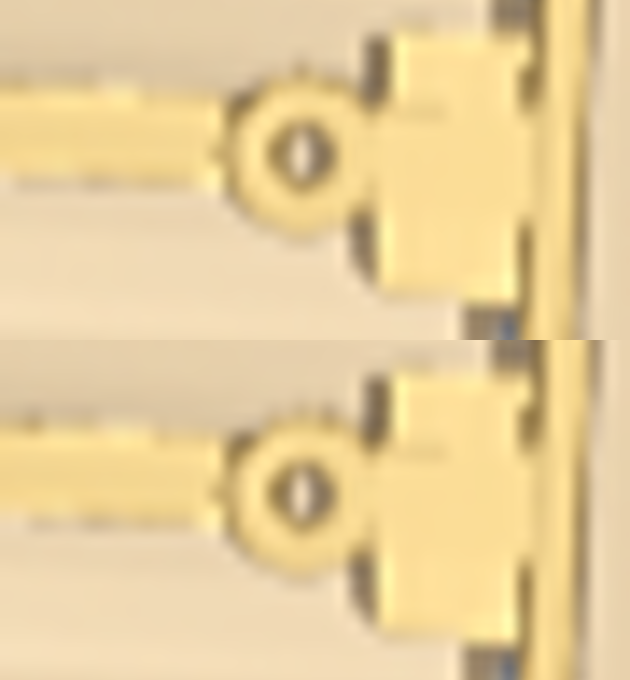

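Run:
```python
from h import *
f=load('top5'); im=f['image'].astype(float)
b=im[:,:,2]/im.sum(2)  # blue fraction: brass low
np.set_printoptions(linewidth=200,precision=3,suppress=True)
for u in range(219,256,2): print(u,(1000*b[240:262,u]).astype(int))
```

```text
219 [281 280 281 280 265 242 240 239 239 239 235 263 284 282 281 283 283 282 282 283 284 284]
221 [281 279 278 279 269 244 240 240 239 238 241 263 284 282 282 282 281 283 283 283 282 283]
223 [280 279 278 280 271 243 239 241 240 239 240 259 282 283 282 283 282 281 283 282 283 283]
225 [279 279 279 279 273 247 238 238 239 238 239 258 283 283 281 281 281 282 282 282 283 284]
227 [280 281 278 279 274 239 239 240 240 238 239 250 279 282 282 281 281 281 282 281 283 283]
229 [280 280 279 278 278 257 244 240 240 238 241 252 278 282 281 281 282 281 282 282 283 282]
231 [281 281 280 279 276 255 242 240 239 240 237 242 273 283 282 281 281 281 280 282 282 283]
233 [280 281 279 279 279 266 246 240 240 239 240 244 271 282 282 281 281 281 281 282 282 283]
235 [279 279 278 279 279 265 242 241 239 240 240 238 262 283 281 281 282 283 283 282 283 282]
237 [280 280 279 279 279 270 243 240 240 241 240 239 262 283 282 281 283 283 283 282 281 283]
239 [279 279 279 278 279 270 243 240 241 240 240 242 258 282 282 281 282 283 283 283 282 283]
241 [280 280 280 279 281 276 250 216 223 230 227 225 232 270 283 283 283 282 283 282 282 283]
243 [282 281 279 280 280 273 231 237 243 243 242 241 239 235 242 272 283 283 283 282 282 282]
245 [282 281 281 280 268 234 240 239 223 234 250 237 228 238 237 248 278 283 282 282 282 282]
247 [281 281 280 277 259 232 238 235 239 271 276 265 228 236 238 249 278 284 282 282 282 283]
249 [281 281 280 280 273 239 237 241 238 235 235 237 239 241 239 263 283 283 282 283 282 282]
251 [281 278 269 270 271 262 224 227 237 240 241 238 236 234 237 252 254 253 257 271 283 283]
253 [279 258 245 245 247 244 239 239 242 242 242 242 242 242 242 242 243 243 241 243 264 284]
255 [280 258 243 240 241 242 241 238 241 242 242 242 241 242 242 244 244 243 243 243 264 284]
```

Run:
```python
from h import *
f=load('top5')
ex=np.array([-.0886,-.9961]);ey=np.array([.9961,-.0886])
k=px2w(f,246.3,249.73,z=.121); 
t1=px2w(f,219,247.55,z=.0955);t2=px2w(f,239,248.67,z=.0955)
d=(t2-t1)[:2]; print('tube dir',np.degrees(np.arctan2(d[1],d[0])))
d/=np.linalg.norm(d); n=np.array([-d[1],d[0]])
print('knuckle rel tube line along ey', (k-t2)[:2]@n, k,t1)
```

```text
tube dir -94.79654762073665
knuckle rel tube line along ey -0.0014451024851125545 [ 0.46357553 -0.06247302  0.121     ] [ 0.4700517  -0.00257684  0.0955    ]
```

```bash
python3 -m handwheel '[[-0.04,0.02,0,0],[-0.04,0.01,0,0],[-0.04,0,0,0],[0,0,0,0],[0,0,0,0]]'
cat > tl.py <<'E'
from h import *
import sys
def meas(f):
    im=f['image'].astype(float); b=im[:,:,2]/im.sum(2)
    def edges(u,lo,hi,t0,t1):
        c=np.clip((.282-b[lo:hi,u])/.042,0,1); m=c>.5
        i=np.where(m)[0]; i0,i1=i[0],i[-1]
        a=lo+i0-.5-c[max(i0-2,0):i0].sum()+ (1-c[i0]); z=lo+i1+.5+c[i1+1:i1+3].sum()-(1-c[i1]); return a,z
    us=np.arange(217,240); e=np.array([edges(u,240,256,0,0) for u in us]); c=e.mean(1)
    P=np.polyfit(us,c,1)
    t1=px2w(f,217,np.polyval(P,217),z=.0955);t2=px2w(f,239,np.polyval(P,239),z=.0955)
    d=(t2-t1)[:2]; d/=np.linalg.norm(d); n=np.array([-d[1],d[0]])
    k=np.mean([np.mean(edges(u,240,260,0,0)) for u in (245,246,247)])
    kk=px2w(f,246,k,z=.121)
    print('dir',np.degrees(np.arctan2(d[1],d[0])),'width px',np.diff(e).mean(),'k row',k,'knuckle-tube',(kk-t2)[:2]@n*1000,'mm')
if __name__=='__main__':
    for t in sys.argv[1:]: meas(load(t))
E
python3 - <<'E'
from h import *
f=grab('top','top6'); s=arm.get_state(); print(s['eef_pos'],s['force'],s['moment'])
crop(f,'k',225,235,270,270,14)
E
python3 tl.py top4 top5 top6
```

```text
t: 8.55
eef_pos: [0.4736, 0.0398, 0.2518]
ee_rot: [-3.14, 0.001, -1.66]
force: [2.4, 6.8, 1.0]
width: 0.0137
[0.47355917 0.03980273 0.25176207] [2.57822364 7.15845611 1.12558418] [ 2.58024731 -0.96122741  0.09819688]
dir -95.45777140181947 width px 6.744559715695768 k row 249.66444644628564 knuckle-tube -0.9792027143363518 mm
dir -95.51016923813607 width px 6.766182230013792 k row 249.69313481681343 knuckle-tube -1.0438576823892134 mm
dir -95.39501524334494 width px 6.721215933718452 k row 249.6930149485404 knuckle-tube -0.8861656117532585 mm
```

View pics/k.png

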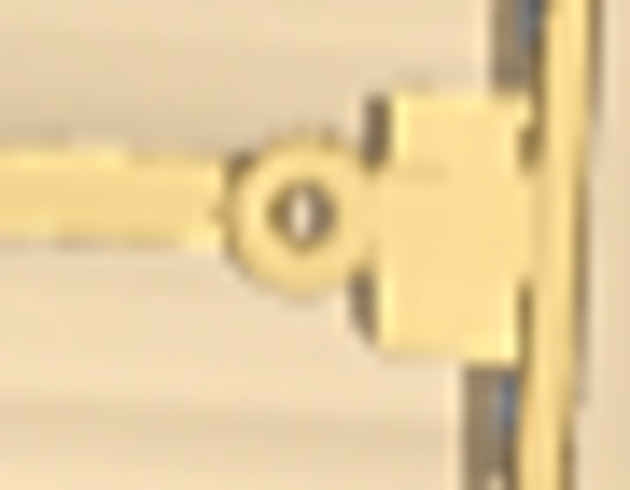

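```bash
python3 -m handwheel '[[0,0.1,0,0],[0,0.1,0,0],[-0.05,0.05,0,0],[-0.02,0,0,0],[0,0,0,0],[0,-0.1,0,0],[-0.005,-0.1,0,0],[0,-0.05,0,0],[0,0,0,0],[0,0,0,0]]'
python3 - <<'E'
from h import *
f=grab('top','top7'); s=arm.get_state(); print(s['eef_pos'],s['force'],s['moment'])
E
python3 tl.py top7
```

```text
t: 9.6
eef_pos: [0.4721, 0.0399, 0.2517]
ee_rot: [-3.141, 0.001, -1.661]
force: [-0.3, 6.0, 4.6]
width: 0.0141
[0.47215939 0.039905   0.25175161] [-0.62432429  6.37814087  5.07697678] [ 2.25308244  0.02883925 -0.08113955]
dir -95.7464976712423 width px 6.7083575639932524 k row 249.888048139829 knuckle-tube 1.0335375380982204 mm
```

```bash
python3 -m handwheel '[[0,0.1,0,0],[0,0.1,0,0],[0.05,0.05,0,0],[0.05,0,0,0],[0,0,0,0],[0,-0.1,0,0],[-0.005,-0.1,0,0],[0,-0.05,0,0],[0,0,0,0],[0,0,0,0]]'
python3 - <<'E'
from h import *
f=grab('top','top8'); s=arm.get_state(); print(s['eef_pos'],s['force'],s['moment'])
crop(f,'l',225,235,270,270,14)
E
python3 tl.py top8
```

```text
t: 10.65
eef_pos: [0.4724, 0.0399, 0.2517]
ee_rot: [3.14, 0.001, -1.661]
force: [-4.4, 8.8, 10.7]
width: 0.0139
[0.47242595 0.03987888 0.2516925 ] [-5.02138439  9.23737006 10.10316197] [ 3.18118161  1.88112228 -0.03647154]
dir -95.65344121426962 width px 6.712595531267207 k row 249.89313306039062 knuckle-tube 0.8894428851162175 mm
```

View pics/l.png

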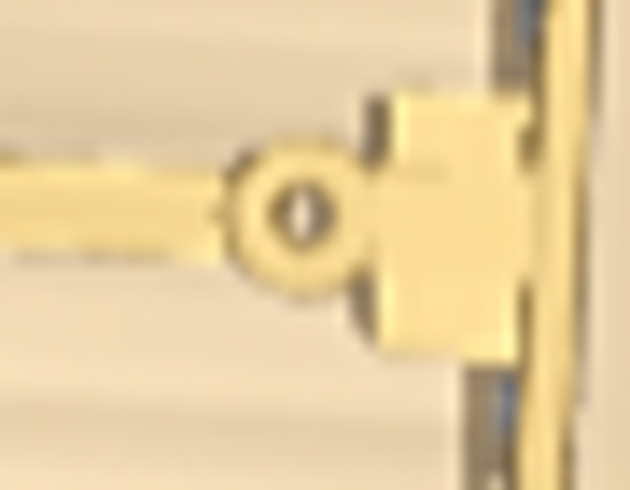

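```bash
python3 -m handwheel '[[0,0.1,0.05,0],[0,0.1,0.05,0],[0,0.05,0.03,0],[0,0,0,0]]' 
python3 -m handwheel '[[0.02,0,0,0],[0.02,0,0,0],[0,0,0,0]]'
python3 - <<'E'
from h import *
f=grab('top','top9')
E
python3 tl.py top9
```

```text
t: 11.1
eef_pos: [0.4724, 0.0414, 0.2521]
ee_rot: [3.139, -0.001, -1.661]
force: [-0.4, 0.9, -4.7]
width: 0.0137
t: 11.4
eef_pos: [0.4735, 0.0417, 0.2528]
ee_rot: [3.141, -0.0, -1.661]
force: [-0.1, -0.8, -3.8]
width: 0.0141
dir -95.39613573771206 width px 6.72427523018522 k row 249.81344956016915 knuckle-tube -0.28656482570062813 mm
```

```bash
python3 -m handwheel '[[-0.03,0,0,0],[0,-0.1,0,0],[-0.01,-0.1,0,0],[0,-0.05,0,0],[0,0,-0.03,0],[0,0,-0.03,0],[0,0,0,0],[0,0,0,0]]'
python3 - <<'E'
from h import *
f=grab('top','top10'); s=arm.get_state(); print(s['eef_pos'],s['force'],s['moment'])
E
python3 tl.py top10
```

```text
t: 12.25
eef_pos: [0.4735, 0.0398, 0.2526]
ee_rot: [-3.14, 0.001, -1.66]
force: [-0.9, 4.1, -3.0]
width: 0.0136
[0.47349132 0.03981602 0.25266319] [-1.17462618  4.27657897 -3.27205151] [ 1.7144551   0.38178067 -0.12866762]
dir -95.80038286628992 width px 6.743304328915742 k row 249.80322242461963 knuckle-tube -0.15822019075645166 mm
```

```bash
python3 -m handwheel '[[0,-0.06,0,0],[0,0,-0.04,0],[0,0,-0.04,0],[0,0,0,0],[0,0,0,0]]' 
python3 -m handwheel '[[0,0,0,0],[0,0,0,0],[0,0,0,0],[0,0,0,0]]' 0.5 15
python3 - <<'E'
from h import *
f=grab('top','top11'); s=arm.get_state(); print(s['eef_pos'],s['force'],s['moment'])
crop(f,'m',225,235,270,270,14)
E
python3 tl.py top11
```

```text
t: 12.8
eef_pos: [0.4737, 0.0396, 0.2523]
ee_rot: [-3.14, 0.002, -1.66]
force: [-1.8, 7.9, 0.5]
width: 0.0138
t: 13.2
eef_pos: [0.4732, 0.0385, 0.2516]
ee_rot: [-3.141, -0.0, -1.66]
force: [0.1, -0.2, 0.0]
width: 0.04
[0.47313112 0.03848961 0.2515784 ] [-1.14704668  0.21634511 -0.49311417] [0.02641785 0.10238749 0.02180605]
dir -95.96522592652772 width px 6.725190277031563 k row 249.81440198903454 knuckle-tube -0.2936160173309309 mm
```

View pics/m.png

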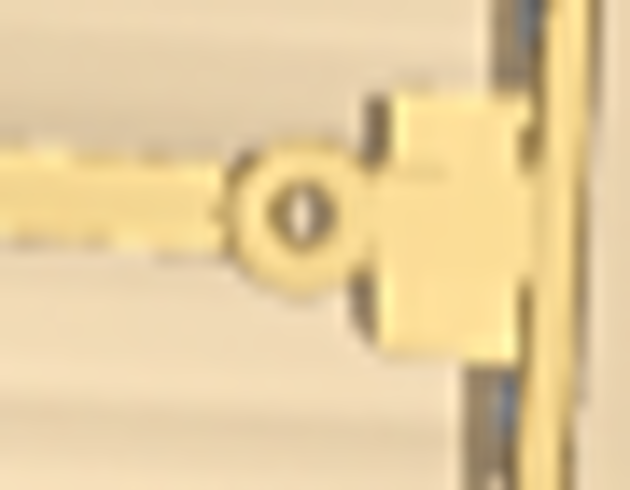

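```bash
python3 -m handwheel '[[0,0,2,0],[0,0,3,0],[0,0,3,0],[0,0,3,0],[0,0,3,0],[0.51,-3.07,0,0],[0.51,-3.07,0,0],[0.51,-3.07,0,0],[0.51,-3.07,0,0],[0.51,-3.07,0,0],[0.51,-3.07,0,0],[0.51,-3.07,0,0],[0.51,-3.07,0,0],[0.51,-3.07,0,0],[0.51,-3.07,0,0],[0.51,-3.07,0,0],[0.51,-3.07,0,0],[0,0,0,0],[0,0,0,0]]' 0.5 15
python3 - <<'E'
from h import *
f=grab('side','side12'); s=arm.get_state(); print(s['eef_pos'],s['ee_rot'],s['force'],s['moment'])
grab('top','top12')
E
```

```text
t: 15.15
eef_pos: [0.5341, -0.3305, 0.3908]
ee_rot: [3.14, 0.0, -1.662]
force: [-0.0, 0.8, 0.1]
width: 0.0439
[ 0.53408435 -0.32983854  0.39104134] [ 3.14060900e+00  2.90457339e-04 -1.66115678e+00] [-0.07299953  1.07744816  0.16227855] [0.02471357 0.09164297 0.02067039]
```

View pics/side12.png

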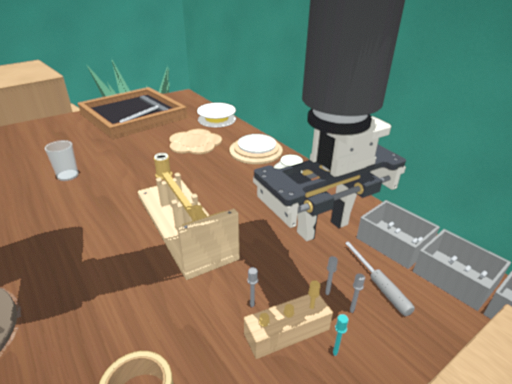

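View pics/top12.png

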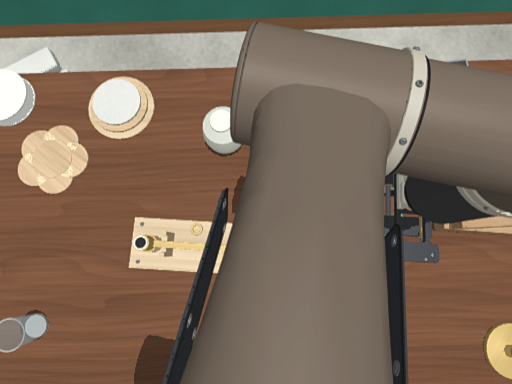

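```bash
python3 -m handwheel '[[0,0,-2,0],[0,0,-2,0],[0,0,-2,0],[0,0,-2,0],[0,0,-1.5,0],[0,0,-1,0],[0,0,-1,0],[0,0,-1,0],[0,0,0,0],[0,0,0,0]]'
python3 - <<'E'
from h import *
f=grab('side','side13'); s=arm.get_state(); print(s['eef_pos'],s['ee_rot'],s['force'],s['moment'])
crop(f,'n',230,200,380,340,5)
E
```

```text
t: 16.25
eef_pos: [0.5345, -0.3298, 0.2668]
ee_rot: [-3.142, -0.0, -1.66]
force: [-0.2, 0.4, -0.3]
width: 0.0436
[ 0.5345662  -0.32985916  0.26709077] [-3.14091984e+00 -3.18100253e-04 -1.66025024e+00] [ 0.92084433 -0.97306328  0.35237572] [ 0.08291168  0.08848441 -0.04671203]
```

View pics/n.png

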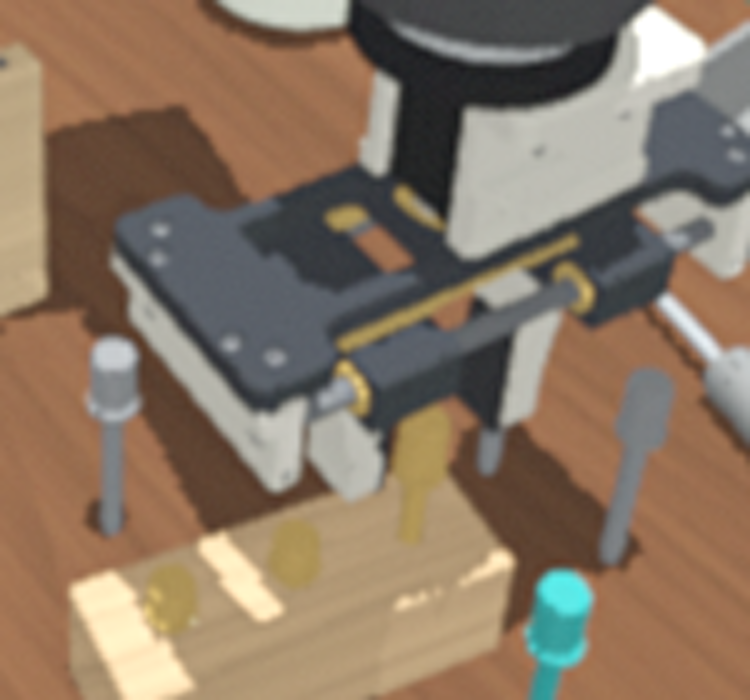

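```bash
python3 -m handwheel '[[0,0,-0.4,0],[0,0,-0.35,0],[0,0,0,0],[0,0,0,0]]'
python3 -m handwheel '[[0,0,0,0],[0,0,0,0],[0,0,0,0],[0,0,0,0],[0,0,0,0]]' 1 15
```

```text
t: 16.7
eef_pos: [0.5343, -0.3298, 0.259]
ee_rot: [3.141, 0.0, -1.66]
force: [-0.9, 0.4, -0.3]
width: 0.0439
t: 17.2
eef_pos: [0.5344, -0.3298, 0.2591]
ee_rot: [-3.141, -0.0, -1.66]
force: [0.4, 0.3, 0.1]
width: 0.0143
```

```bash
python3 -m handwheel '[[0,0,0,0],[0,0,0.3,0],[0,0,0.7,0],[0,0,1,0],[0,0,1,0],[0,0,1,0],[0,0,2,0],[0,0,2,0],[0,0,2,0],[0,0,2,0],[0,0,2,0],[0,0,0,0],[0,0,0,0]]' 1 30
python3 - <<'E'
from h import *
f=grab('side','side14'); s=arm.get_state(); print(s['eef_pos'],s['ee_rot'],s['force'],s['moment'],s['width'])
crop(f,'o',250,130,390,340,3.5)
E
```

```text
t: 18.5
eef_pos: [0.5342, -0.3297, 0.3998]
ee_rot: [-3.14, 0.0, -1.661]
force: [-1.2, 0.4, -1.5]
width: 0.014
[ 0.53400278 -0.32956428  0.398914  ] [ 3.14150798e+00  4.56128548e-04 -1.66055170e+00] [-0.0101562   0.06355318 -0.16301023] [0.02978545 0.05865604 0.02567441] 0.014152712150032045
```

View pics/o.png

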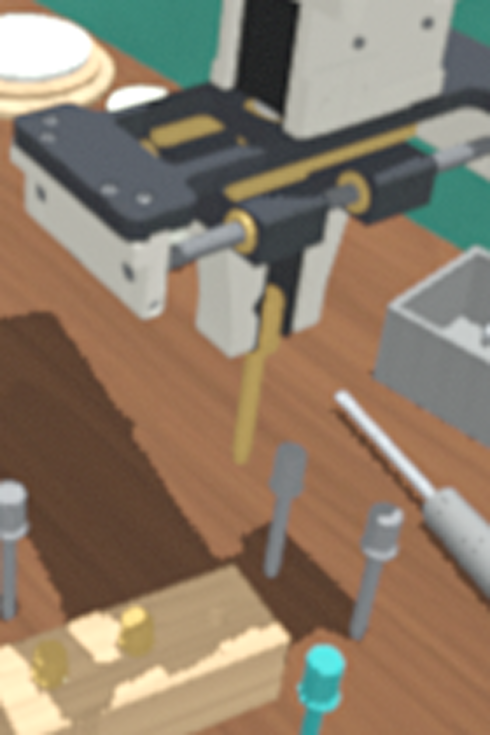

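```bash
python3 - <<'E'
from h import *
f=load('side14')
O=lambda x,y: (250+(x+.5)/3.5-.5,130+(y+.5)/3.5-.5)
p=(.534,-.3296)
for z in (.1505,.2165,.2195): print(z,w2px(f,(*p,z)))
print('tip seen',O(241,461),'collar seen',O(264,350),O(272,300))
print('tip ray', px2w(f,*O(241,461),z=.1505),'collar',px2w(f,*O(264,348),z=.2165))
E
python3 - <<'E'
import sys; sys.path.insert(0,'.')
from h import *
crop(load('side14'),'o2',300,190,350,270,10)
E
```

```text
0.1505 [317.22864685 261.14262959]
0.2165 [322.09013909 227.90445267]
0.2195 [322.32715978 226.28393466]
tip seen (318.5, 261.3571428571429) collar seen (325.07142857142856, 229.64285714285714) (327.3571428571429, 215.35714285714286)
tip ray [ 0.53529455 -0.3310672   0.1505    ] collar [ 0.53567783 -0.33398356  0.2165    ]
```

View pics/o2.png

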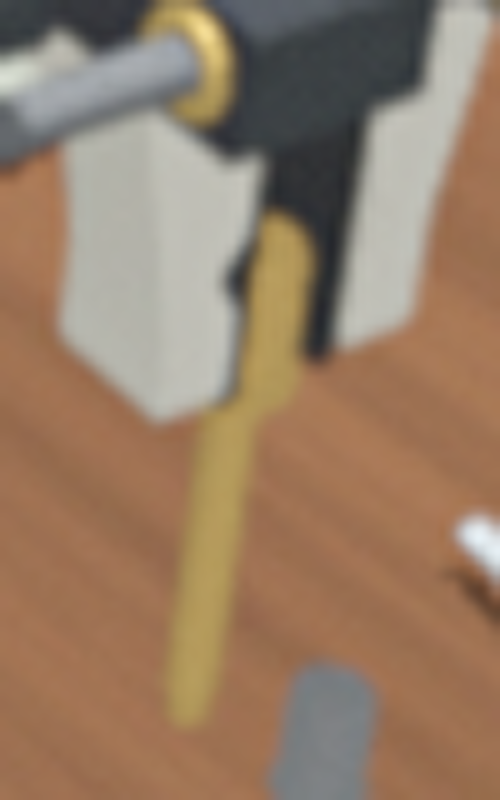

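```bash
python3 -m handwheel '[[-0.47,1.79,0,0],[-0.47,1.79,0,0],[-0.47,1.79,0,0],[-0.47,1.79,0,0],[-0.47,1.79,0,0],[-0.47,1.79,0,0],[-0.47,1.79,0,0],[-0.47,1.79,0,0],[-0.47,1.79,0,0],[-0.47,1.79,0,0],[-0.47,1.79,0,0],[-0.47,1.79,0,0],[-0.47,1.79,0,0],[-0.47,1.79,0,0],[-0.47,1.79,0,0],[0,0,0,0],[0,0,-1,0],[0,0,-0.8,0],[0,0,0,0],[0,0,0,0]]'
python3 - <<'E'
from h import *
f=grab('side','side15'); s=arm.get_state(); print(s['eef_pos'],s['ee_rot'],s['force'],s['moment'],s['width'])
crop(f,'p',150,120,260,260,5)
E
```

```text
t: 20.55
eef_pos: [0.4638, -0.0616, 0.3805]
ee_rot: [3.14, -0.001, -1.661]
force: [-0.8, 0.2, -0.4]
width: 0.0146
[ 0.46396762 -0.06160567  0.38085308] [ 3.14104992e+00 -4.12431298e-04 -1.66099324e+00] [-0.22736107 -0.30321833 -0.81054217] [0.0170728  0.05907498 0.03302453] 0.014259473425286957
```

View pics/p.png

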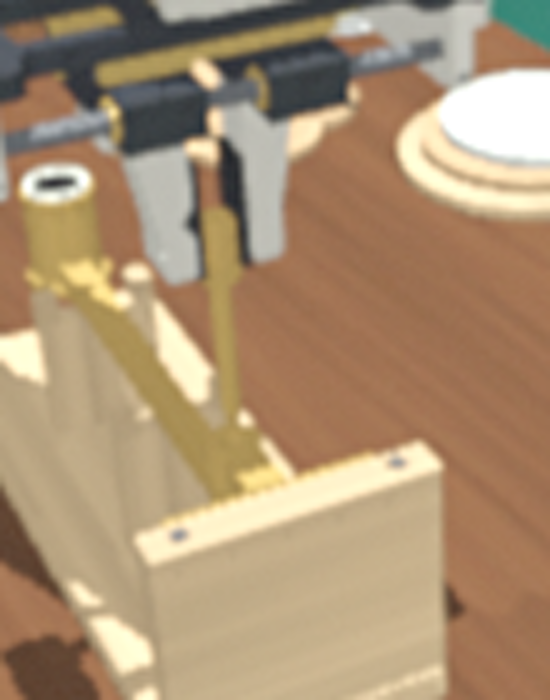

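Run:
```python
from h import *
f=load('side15')
crop(f,'p2',180,155,220,225,10)
k=(.46455,-.06055)
for z in(.121,.1315,.15,.17,.1975): 
    u=w2px(f,(*k,z)); print(z,u,'crop',(u-[180,155]+.5)*10-.5)
```

```text
0.121 [196.37533392 207.37388678] crop [168.25333916 528.23886776]
0.1315 [195.96672586 203.06510131] crop [164.16725856 485.15101311]
0.15 [195.23051864 195.30177197] crop [156.80518642 407.51771975]
0.17 [194.41034849 186.65305072] crop [148.60348494 321.03050724]
0.1975 [193.23924115 174.30368516] crop [136.89241149 197.5368516 ]
```

View pics/p2.png

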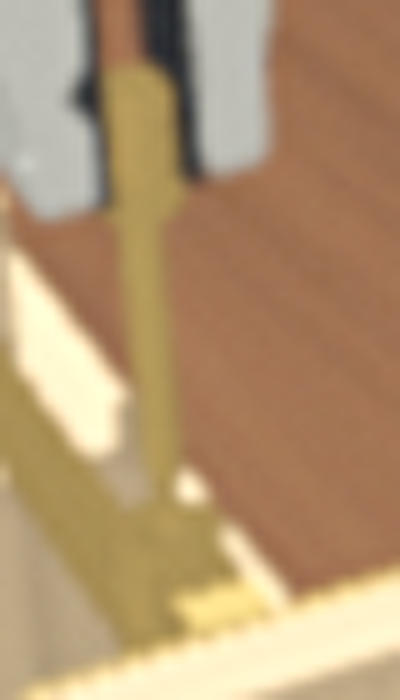

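```bash
python3 -m handwheel '[[0,0,-0.3,0],[0,0,-0.3,0],[0,0,-0.2,0],[0,0,0,0],[0,0,0,0]]'
python3 -m handwheel '[[0,0,-0.1,0],[0,0,-0.1,0],[0,0,-0.1,0],[0,0,0,0],[0,0,0,0]]'
```

```text
t: 21.1
eef_pos: [0.4639, -0.0613, 0.373]
ee_rot: [3.142, -0.0, -1.66]
force: [0.5, -0.8, -0.4]
width: 0.0142
t: 21.6
eef_pos: [0.4638, -0.0612, 0.37]
ee_rot: [3.142, -0.0, -1.66]
force: [0.4, 0.6, -0.4]
width: 0.0139
```

```bash
python3 -m handwheel '[[0,0,-0.1,0],[0,0,0,0],[0,0,0,0]]'
python3 -m handwheel '[[0,0,-0.1,0],[0,0,0,0],[0,0,0,0]]'
```

```text
t: 21.9
eef_pos: [0.4638, -0.0613, 0.369]
ee_rot: [3.142, -0.0, -1.66]
force: [0.4, 0.3, -0.2]
width: 0.0139
t: 22.2
eef_pos: [0.4638, -0.0613, 0.368]
ee_rot: [3.142, -0.0, -1.66]
force: [-0.3, -0.0, -1.3]
width: 0.0144
```

```bash
python3 -m handwheel '[[0,0,-0.1,0],[0,0,-0.1,0],[0,0,0,0],[0,0,0,0]]'
python3 -m handwheel '[[0,0,-0.1,0],[0,0,-0.1,0],[0,0,0,0],[0,0,0,0]]'
```

```text
t: 22.6
eef_pos: [0.4638, -0.0612, 0.366]
ee_rot: [3.141, -0.0, -1.66]
force: [0.7, -0.6, -0.2]
width: 0.0142
t: 23.0
eef_pos: [0.4638, -0.0612, 0.364]
ee_rot: [3.142, 0.0, -1.66]
force: [0.7, 0.6, -1.7]
width: 0.0143
```

```bash
python3 -m handwheel '[[0,0,-0.2,0],[0,0,-0.2,0],[0,0,0,0],[0,0,0,0]]'
python3 -m handwheel '[[0,0,-0.2,0],[0,0,-0.2,0],[0,0,0,0],[0,0,0,0]]'
python3 -m handwheel '[[0,0,-0.2,0],[0,0,-0.2,0],[0,0,0,0],[0,0,0,0]]'
```

```text
t: 23.4
eef_pos: [0.4638, -0.0612, 0.3599]
ee_rot: [3.141, -0.0, -1.66]
force: [-0.5, 1.1, -1.5]
width: 0.0141
t: 23.8
eef_pos: [0.4638, -0.0613, 0.3559]
ee_rot: [3.141, -0.0, -1.66]
force: [0.6, 0.7, -1.6]
width: 0.0138
t: 24.2
eef_pos: [0.4638, -0.0612, 0.3519]
ee_rot: [3.141, -0.0, -1.66]
force: [-0.6, 0.9, -0.8]
width: 0.0142
```

```bash
for r in '[[0.05,0,0,0],[0.05,-0.01,0,0],[0,0,0,0]]' '[[-0.1,0.01,0,0],[-0.05,0,0,0],[-0.05,0,0,0],[0,0,0,0]]' '[[0.05,0,0,0],[0.05,0,0,0],[0,0.1,0,0],[0,0,0,0]]' '[[0,-0.1,0,0],[0,-0.1,0,0],[0,0,0,0]]'; do :; done
python3 -m handwheel '[[0.05,0,0,0],[0.05,-0.01,0,0],[0,0,0,0],[0,0,0,0]]'
python3 -m handwheel '[[-0.1,0.01,0,0],[-0.05,0,0,0],[-0.05,0,0,0],[0,0,0,0],[0,0,0,0]]'
python3 -m handwheel '[[0.05,0,0,0],[0.05,0,0,0],[0,0.05,0,0],[0,0.05,0,0],[0,0,0,0],[0,0,0,0]]'
python3 -m handwheel '[[0,-0.1,0,0],[0,-0.1,0,0],[0,0,0,0],[0,0,0,0]]'
```

```text
t: 24.6
eef_pos: [0.4646, -0.0614, 0.352]
ee_rot: [3.141, -0.0, -1.66]
force: [-1.5, 1.6, -0.6]
width: 0.0139
t: 25.1
eef_pos: [0.4631, -0.0612, 0.3523]
ee_rot: [-3.141, 0.0, -1.66]
force: [1.2, 2.2, -1.1]
width: 0.0137
t: 25.7
eef_pos: [0.4638, -0.0603, 0.352]
ee_rot: [3.141, -0.0, -1.66]
force: [0.5, -0.5, -0.5]
width: 0.0138
t: 26.1
eef_pos: [0.4638, -0.0622, 0.352]
ee_rot: [3.142, 0.0, -1.661]
force: [-1.7, 2.6, -0.0]
width: 0.014
```

```bash
python3 -m handwheel '[[0,0.1,0,0],[0,0.05,0,0],[0,0,-0.2,0],[0,0,0,0],[0,0,0,0]]'
python3 -m handwheel '[[0,0,-0.1,0],[0,0,-0.1,0],[0,0,0,0],[0,0,0,0]]'
python3 -m handwheel '[[0,0,-0.1,0],[0,0,-0.1,0],[0,0,0,0],[0,0,0,0]]'
```

```text
t: 26.6
eef_pos: [0.4638, -0.0608, 0.35]
ee_rot: [3.141, -0.0, -1.66]
force: [-0.3, 0.1, -1.6]
width: 0.014
t: 27.0
eef_pos: [0.4638, -0.0608, 0.348]
ee_rot: [3.141, -0.0, -1.66]
force: [-0.9, 0.7, -1.1]
width: 0.0139
t: 27.4
eef_pos: [0.4638, -0.0608, 0.346]
ee_rot: [3.141, -0.0, -1.66]
force: [-0.1, 0.9, -0.4]
width: 0.014
```

Tip about z 97; entering the eye region with no resistance.

```bash
python3 -m handwheel '[[0,0,-0.1,0],[0,0,-0.1,0],[0,0,0,0],[0,0,0,0]]'
python3 -m handwheel '[[0,0,-0.1,0],[0,0,-0.1,0],[0,0,-0.1,0],[0,0,0,0],[0,0,0,0]]'
python3 -m handwheel '[[0,0,-0.1,0],[0,0,-0.1,0],[0,0,-0.1,0],[0,0,0,0],[0,0,0,0]]'
```

```text
t: 27.8
eef_pos: [0.4638, -0.0607, 0.344]
ee_rot: [3.141, -0.0, -1.66]
force: [0.1, 0.7, -1.2]
width: 0.0142
t: 28.3
eef_pos: [0.4638, -0.0608, 0.341]
ee_rot: [3.141, -0.0, -1.66]
force: [-0.0, 0.9, -1.8]
width: 0.0143
t: 28.8
eef_pos: [0.4638, -0.0608, 0.338]
ee_rot: [3.141, -0.0, -1.66]
force: [-1.0, 0.2, -0.7]
width: 0.0139
```

```bash
python3 -m handwheel '[[0,0,-0.2,0],[0,0,-0.2,0],[0,0,-0.2,0],[0,0,0,0],[0,0,0,0]]'
python3 -m handwheel '[[0,0,-0.2,0],[0,0,-0.1,0],[0,0,-0.1,0],[0,0,0,0],[0,0,0,0]]'
python3 -m handwheel '[[0,0,-0.1,0],[0,0,-0.1,0],[0,0,0,0],[0,0,0,0]]'
```

```text
t: 29.3
eef_pos: [0.4638, -0.0608, 0.3319]
ee_rot: [3.141, -0.0, -1.66]
force: [-0.5, 1.0, -1.2]
width: 0.0138
t: 29.8
eef_pos: [0.4638, -0.0607, 0.328]
ee_rot: [3.141, 0.0, -1.66]
force: [-0.0, 0.5, -1.2]
width: 0.0141
t: 30.2
eef_pos: [0.4638, -0.0607, 0.326]
ee_rot: [3.141, -0.0, -1.66]
force: [-0.0, 0.0, -0.6]
width: 0.0137
```

```bash
python3 -m handwheel '[[0,0,-0.1,0],[0,0,-0.1,0],[0,0,0,0],[0,0,0,0]]'
python3 -m handwheel '[[0,0,-0.1,0],[0,0,-0.1,0],[0,0,0,0],[0,0,0,0]]'
python3 -m handwheel '[[0,0,-0.1,0],[0,0,-0.1,0],[0,0,0,0],[0,0,0,0]]'
python3 -m handwheel '[[0,0,-0.1,0],[0,0,-0.1,0],[0,0,0,0],[0,0,0,0]]'
```

```text
t: 30.6
eef_pos: [0.4638, -0.0607, 0.324]
ee_rot: [3.141, -0.0, -1.66]
force: [-0.5, 0.3, -1.1]
width: 0.0144
t: 31.0
eef_pos: [0.4638, -0.0607, 0.322]
ee_rot: [3.141, 0.0, -1.66]
force: [0.5, -0.2, -1.2]
width: 0.014
t: 31.4
eef_pos: [0.4638, -0.0607, 0.32]
ee_rot: [3.141, 0.0, -1.66]
force: [0.3, 1.9, -0.3]
width: 0.0139
t: 31.8
eef_pos: [0.4638, -0.0608, 0.318]
ee_rot: [3.142, -0.0, -1.66]
force: [0.4, 1.3, -0.3]
width: 0.0139
```

```bash
python3 -m handwheel '[[0,0,-0.1,0],[0,0,-0.1,0],[0,0,0,0],[0,0,0,0]]'
python3 -m handwheel '[[0,0,-0.1,0],[0,0,-0.1,0],[0,0,0,0],[0,0,0,0]]'
python3 -m handwheel '[[0,0,-0.1,0],[0,0,-0.1,0],[0,0,0,0],[0,0,0,0]]'
```

```text
t: 32.2
eef_pos: [0.4638, -0.0607, 0.3159]
ee_rot: [3.141, 0.0, -1.66]
force: [-0.0, 1.0, -0.8]
width: 0.0142
t: 32.6
eef_pos: [0.4638, -0.0607, 0.314]
ee_rot: [3.141, 0.0, -1.66]
force: [-0.5, 1.7, -0.3]
width: 0.0143
t: 33.0
eef_pos: [0.4639, -0.0607, 0.312]
ee_rot: [-3.142, 0.0, -1.66]
force: [1.1, 1.2, -1.8]
width: 0.0142
```

Run:
```python
from h import *
f=grab('side','side16'); s=arm.get_state(); print(s['eef_pos'],s['force'])
crop(f,'q',160,160,230,240,8)
```

```text
[ 0.46386649 -0.06071987  0.31199231] [0.5170073  0.09914605 0.13025113]
```

View pics/q.png

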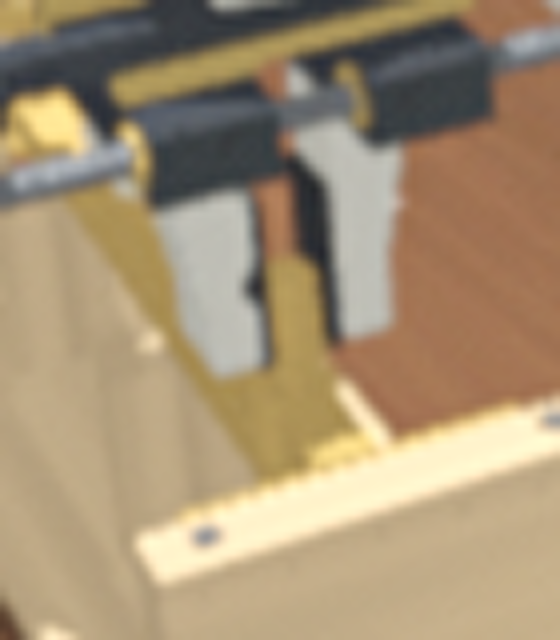

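```bash
python3 -m handwheel '[[0,0,-0.1,0],[0,0,-0.1,0],[0,0,0,0],[0,0,0,0]]'
python3 -m handwheel '[[0,0,-0.1,0],[0,0,-0.1,0],[0,0,0,0],[0,0,0,0]]'
python3 -m handwheel '[[0,0,-0.1,0],[0,0,-0.1,0],[0,0,0,0],[0,0,0,0]]'
```

```text
t: 33.45
eef_pos: [0.4638, -0.0607, 0.3099]
ee_rot: [3.141, 0.0, -1.66]
force: [0.5, 1.7, -1.3]
width: 0.0141
t: 33.85
eef_pos: [0.4638, -0.0607, 0.3079]
ee_rot: [3.141, 0.0, -1.66]
force: [-0.2, 1.6, -0.9]
width: 0.0138
t: 34.25
eef_pos: [0.4638, -0.0607, 0.3059]
ee_rot: [3.141, 0.0, -1.66]
force: [1.1, 1.3, -1.5]
width: 0.0139
```

```bash
python3 -m handwheel '[[0,0,-0.1,0],[0,0,0,0],[0,0,0,0]]'
python3 -m handwheel '[[0,0,-0.1,0],[0,0,0,0],[0,0,0,0]]'
python3 -m handwheel '[[0,0,-0.1,0],[0,0,0,0],[0,0,0,0]]'
```

```text
t: 34.55
eef_pos: [0.4638, -0.0608, 0.305]
ee_rot: [3.141, 0.0, -1.66]
force: [1.2, 1.8, -0.9]
width: 0.0142
t: 34.85
eef_pos: [0.4639, -0.0607, 0.3042]
ee_rot: [-3.141, 0.0, -1.66]
force: [0.8, 2.9, 1.7]
width: 0.0141
t: 35.15
eef_pos: [0.4639, -0.0607, 0.304]
ee_rot: [-3.141, -0.0, -1.66]
force: [-3.8, 4.0, 10.9]
width: 0.0142
```

Run:
```python
from h import *
f=grab('side','side17'); s=arm.get_state(); print(s['eef_pos'],s['force'])
crop(f,'r',175,165,225,230,11)
k=(.46455,-.06055)
for z in(.121,.124,.146): 
    u=w2px(f,(*k,z)); print(z,u,'crop',(u-[175,165]+.5)*11-.5)
```

```text
[ 0.46393775 -0.06071522  0.3040094 ] [-4.36475577  4.08999534 10.61770617]
0.121 [196.37533392 207.37388678] crop [240.12867308 471.11275454]
0.124 [196.2592579  206.14986132] crop [238.85183686 457.64847451]
0.146 [195.39149264 196.99924809] crop [229.30641905 356.99172902]
```

View pics/r.png

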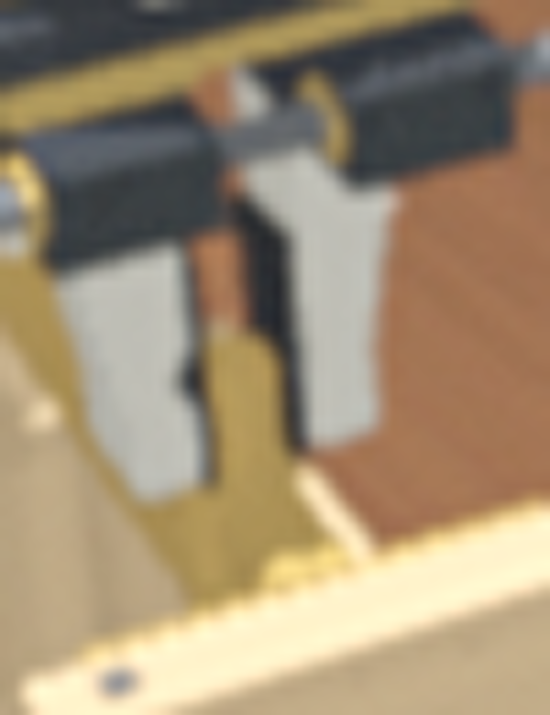

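Run:
```python
from h import *
k=np.array((.46455,-.06055))
f=load('side15'); print('side15 pred top', [(w2px(f,(*k,z))-[180,155]+.5)*10-.5 for z in(.2224,)])
ims=[]
for t in('side15','side16','side17'):
    f=load(t); im=f['image'].astype(float); 
    # vertical profile along head axis column
    for u in (194,195,196):
        v0=150 if t=='side15' else 180
        b=im[v0:v0+30,u,2]/im[v0:v0+30,u].sum(1); print(t,u,v0,(b*1000).astype(int))
for z in (.2224,.1543,.146): print(z,w2px(f,(*k,z)), w2px(f,(*(k+np.array([.0044,.0061])),z)))
```

```text
side15 pred top [array([125.82940763,  80.87711125])]
side15 194 150 [276 281 301 313 307 300 290 285 283 270 252 226 214 214 215 214 215 212
 215 214 214 212 216 215 214 216 213 216 214 215]
side15 195 150 [358 359 358 354 362 354 352 349 346 351 317 247 220 210 215 214 216 216
 214 213 213 215 216 215 216 214 216 218 213 213]
side15 196 150 [333 348 356 354 354 354 356 348 363 359 364 302 243 219 214 212 215 213
 214 213 213 214 213 213 212 216 217 223 227 225]
side16 194 180 [356 326 259 233 229 232 228 228 224 228 229 225 216 216 211 212 216 216
 212 211 214 214 218 224 229 226 215 213 213 215]
side16 195 180 [333 311 258 235 229 230 230 230 229 229 230 229 216 212 215 214 214 214
 213 211 213 213 212 213 213 212 217 216 214 213]
side16 196 180 [344 327 286 262 249 250 241 244 243 242 239 232 217 214 214 216 216 214
 213 213 213 214 214 212 215 214 212 214 214 213]
side17 194 180 [348 330 330 340 345 312 250 228 225 227 228 228 231 243 257 254 226 209
 212 215 212 216 223 234 243 245 249 253 249 222]
side17 195 180 [298 267 276 310 325 297 250 231 224 229 232 230 232 237 252 247 221 210
 213 213 211 211 211 214 214 209 214 211 214 214]
side17 196 180 [282 262 265 298 333 306 262 243 239 238 234 237 237 236 242 232 214 217
 215 215 215 214 213 214 215 214 211 211 215 212]
0.2224 [192.13294076 162.63771113] [192.7313421  160.66448607]
0.1543 [195.05634794 193.46513614] [195.5978902  191.32983098]
0.146 [195.39149264 196.99924809] [195.92669455 194.84726679]
```

```bash
python3 -m handwheel '[[0,0,-0.04,0],[0,0,0,0],[0,0,0,0],[0,0,0,0]]'
```

```text
t: 35.6
eef_pos: [0.4639, -0.0607, 0.3039]
ee_rot: [-3.141, -0.0, -1.66]
force: [-4.2, 3.1, 15.0]
width: 0.0137
```

Firm stop at the seated height. Unload, release and look.

```bash
python3 -m handwheel '[[0,0,0.06,0],[0,0,0.05,0],[0,0,0,0]]'
python3 -m handwheel '[[0,0,0,0],[0,0,0,0],[0,0,0,0],[0,0,0,0]]' 0.6 15
python3 -m handwheel '[[0,0,1,0],[0,0,2,0],[0,0,3,0],[0,0,3,0],[0,0,0,0],[0,0,0,0]]'
python3 - <<'E'
from h import *
f=grab('side','side18'); s=arm.get_state(); print(s['eef_pos'],s['force'])
crop(f,'s',150,155,240,235,8)
E
```

```text
t: 35.9
eef_pos: [0.4639, -0.0607, 0.3041]
ee_rot: [-3.141, 0.0, -1.66]
force: [-1.8, 3.2, 6.8]
width: 0.0134
t: 36.3
eef_pos: [0.4637, -0.0609, 0.3035]
ee_rot: [3.141, -0.0, -1.66]
force: [0.3, -0.5, -0.3]
width: 0.034
t: 36.9
eef_pos: [0.4638, -0.0608, 0.3949]
ee_rot: [-3.14, 0.001, -1.661]
force: [0.0, 0.2, -0.5]
width: 0.0349
[ 0.4635157  -0.0608217   0.39390273] [-0.40213266  0.93339667 -0.28180239]
```

View pics/s.png

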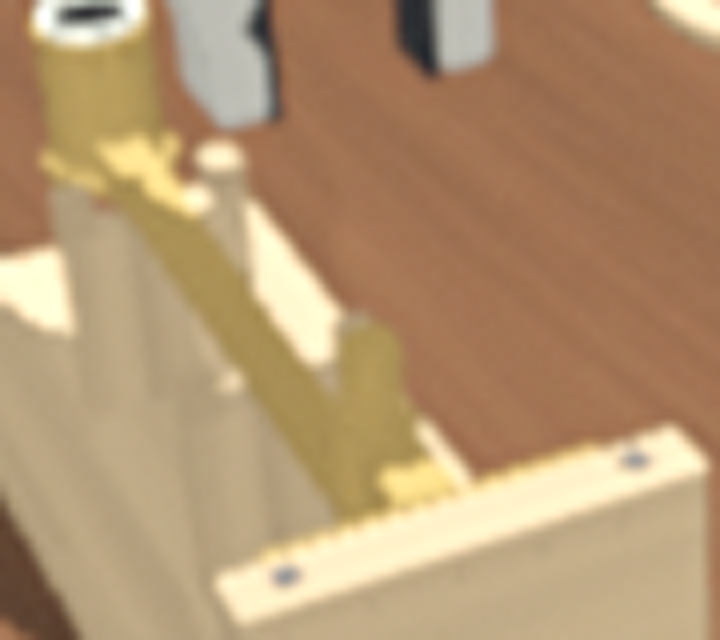

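```bash
python3 -m handwheel '[[0.1,2.5,0,0],[0.1,2.5,0,0],[0.1,2.5,0,0],[0.1,2.5,0,0],[0.1,2.5,0,0],[0.1,2.5,0,0],[0.1,2.5,0,0],[0.1,2.5,0,0],[0,0,0,0],[0,0,0,0]]'
python3 - <<'E'
from h import *
f=grab('side','side19'); g=grab('top','top19')
a=cv2.resize(f['image'][155:235,150:240,::-1],(540,480),interpolation=cv2.INTER_CUBIC)
crop(f,'t',155,165,225,225,10); crop(g,'u',195,215,285,280,8)
for u,v in((194,200),(195,199),(196,200),(195,201)): print(u,v,px2w(f,u,v))
for u,v in((247,248),(246,249),(247,249),(247,250),(248,249)): print(u,v,px2w(g,u,v))
E
```

```text
t: 37.95
eef_pos: [0.4716, 0.1396, 0.3927]
ee_rot: [3.14, -0.001, -1.659]
force: [-0.1, -0.9, 0.1]
width: 0.0353
194 200 [ 0.45828986 -0.06648497  0.14472469]
195 199 [ 0.46001229 -0.06772726  0.14711118]
196 200 [ 0.46103077 -0.0696193   0.1454429 ]
195 201 [ 0.45937493 -0.06823877  0.14294556]
247 248 [ 0.46684866 -0.06486516  0.14554727]
246 249 [ 0.46491572 -0.06278776  0.14523283]
247 249 [ 0.46485741 -0.06481125  0.14530598]
247 250 [ 0.46286908 -0.06473996  0.14456317]
248 249 [ 0.46481218 -0.06677754  0.14359399]
```

View pics/t.png

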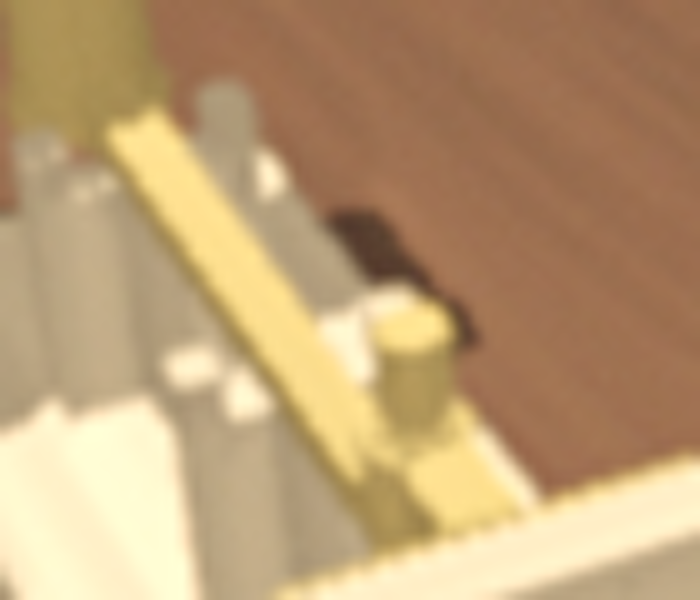

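View pics/u.png

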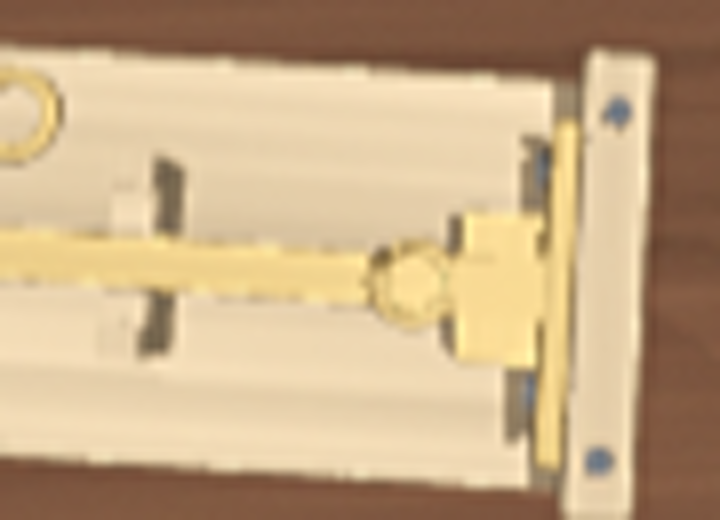

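Run:
```python
from station import arm
print(arm.job_done(), arm.get_state()['t'])
```

```text
the job is handed in; nothing more can be done
the job is handed in; nothing more can be done
```

The swing arm is home in the bracket and the hinge pin is seated, and I handed the job in about 38 s into the 72 s limit. No verdict was reported.

- **Arm:** I gripped the tube between the rests and slid it in until the eye met the web at about 8 to 10 N. I then shifted it sideways by about 1 mm, lifting it slightly because it stuck. In the top camera the eye ended within about 0.3 mm of the hole line.
- **Pin:** I took the tall brass pin from the block and left the two short screws in place. After feeling the upper hole's sides with light touches, I lowered the pin through upper knuckle, eye and lower knuckle. It met a firm stop at the expected seated height (tip z about 55 mm), where I pressed to 15 N at most and then let go.
- **Last checks:** Both cameras show the pin upright with its collar on the upper knuckle. The top camera puts the head top at z about 145 to 147 mm, against 146 expected. The gripper is clear of everything. I did not check the shade separately, but I kept the gripper well clear of it.
- **Disagreement:** I did not clearly feel the 4 to 9 N grip of the spring ball on the way down. Between steps the vertical force stayed near zero until the collar stopped, so seating rests on the height and the firm stop.

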